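# Snap the keel onto a duck decoy

## Task

Fit the loose keel to the duck decoy that lies belly-up in the wooden cradle: pick the keel up by its fin, set its two slots over the two snap hooks on the decoy's belly, and press it straight down until both hooks click over it and it sits fully home, then let go. Press no harder than it needs, because the hull dents, and leave the other things on the bench where they are.

Things in the scene. Friction and masses are not known exactly. Their poses are not given: they have to be found in the camera images.
- keel_mid (a point): centre of the loose black plastic keel (0.12 to 0.21 kg), 27.5 mm above its underside. A flat plate 110 (x) x 41 (y) x 10 mm (z up) with an upright fin on its middle, 56 (x) x 14 (y) x 45 mm: 55 mm tall in all. It stands on the bench plate down, fin up, the way up it is fitted, and is the same both ways round. Take it by the fin's broad faces, closing along y.
- keel_slot (a point): middle of one of the two slots that go right through the keel's plate, at half its thickness: each 14 (keel x) x 17 (keel y) mm, centred 38 mm either side of the keel's middle along x; this is the one at +x
- seat (a point): point on the belly where the middle of the keel's underside rests on an average hull, nominally 147 mm above the bench; x runs along the decoy (the keel's x lies along it, either way round), z up. The keel bed, a wooden block 130 x 50 mm carrying the hooks, is shimmed, so sits with them up to 7 mm higher or lower than this from hull to hull; that is not measured: find it by feel.
- decoy: the grey decoy hull without head, 312 mm long, 128 mm wide, belly up in a light wooden cradle fixed to the bench; origin on the bench below the seat, axes as the seat's. Pressing the keel on takes 10 to 20 N in all, from first touch about 18 mm above home; the force drops as the barbs are passed and rises steeply only when the plate is home on the bed. Over 35 N dents the hull.
- hook_a (a joint): bend in rad of the white snap hook on the decoy's +x side: 0 relaxed, about 0.1 (up to 0.2 off-centre) when the plate pushes it inwards, nearly 0 again after the click. 12 mm wide (y), tip 25 mm above the bed, outer face of its stem 44 mm from the seat along x; outward barb 4 mm proud, underside 11 mm above the bed, sloping above: leads the plate in from up to 3 mm off in x. Play in y: 2.5 mm each way.
- hook_b (a joint): the same for the mirrored hook on the decoy's -x side
- head: carved wooden duck head, about 100 mm long and 75 mm tall, a bystander, origin: on the bench, to be left alone
- jar: amber glass jar with steel cap, 64 mm wide and 85 mm tall, a bystander, origin: on the bench, to be left alone
- mallet: wooden-headed mallet, 260 mm long, lying, a bystander, origin: near the middle, on the bench, to be left alone
- brush: brush, 200 mm long, lying, a bystander, origin: near the middle, on the bench, to be left alone
There are look-alikes about, which are no part of the job. Of the things that look like the part that bears keel_mid, the middle-sized one is meant.

How it is judged (in metres and radians):
On the way, in this order (a step that is already met when the one before it is completed fails the run):
1. the keel is lifted clear of the bench (height (world z) of keel_mid above 0.1 m), for 0.2 s.
2. the keel is fully down with both hooks clicked over it (horizontal distance between keel_mid and seat below 0.005 m and z of keel_mid in the frame of seat below 0.0363 m and angle between the z axis of keel_mid and the z axis of seat, either way round below 0.06 rad and value of joint each of hook_a, hook_b below 0.05 rad), for 0.2 s.
At the end, for the whole second after the job is handed in: the keel lies flat on its bed (within 5 mm of the seat's middle, no more than 9 mm above the nominal seat height, which with straight hooks means under both barbs), tilted less than 0.06 rad, both hooks relaxed again (below 0.05 rad), at rest and released (all of step 2 and linear speed of keel below 0.01 m/s); the robot touches nothing.
It fails at once if the keel presses on the decoy with more than 35 N (dents the hull) (contact force between keel and decoy above 35 N).
It fails at once if the gripper or arm presses on the decoy with more than 20 N (contact force between any of the fingers, the arm and decoy above 20 N).
It fails at once if a bystander is moved by more than 30 mm (distance of any of head, jar, mallet, brush from where it was at the start of the episode above 0.03 m).
It also fails if it takes over 45 s, if anything falls off the work surface, if the arm or the gripper's body presses on something with over 40 N, if the wrist force passes 120 N, or if a joint passes its speed limit or range.

## Robot

A 6-joint arm with a two-finger parallel gripper is mounted at the origin on the work surface. World frame = base frame: x ahead of the robot, y to its left, z up, the work surface at z = 0. Lengths are in mm, angles in rad, forces in N, time in s.
With the tool pointing down it reaches from about 275 to 750 mm from the base axis. Payload 10.2 kg.
Tool frame: the origin (TCP) lies at the very end of the fingers, on their centre line; the grasp point (between the pads) lies 19 mm behind it (ctrl.hold_point_z is the distance from the TCP to the grasp point, in mm); z points along the fingers, y is the direction in which the jaws open and shut (so a half turn about z gives the same grasp; the last joint's range is limited). The gripper opens to 85 mm and grips with 20 to 120 N. Pads are 22 mm wide; open, the fingers measure 114 mm over their backs; the gripper's body (76 mm by 85 mm) begins 54 mm behind the grasp point. The pads swing forward as they close: fully open they stand 13 mm farther back than shut.
Start: joints at [-1.436, 0.313, 1.498, -0, 1.331, -0.223], TCP at [183.85, -491.762, 231.294] pointing down, gripper open.
Joint ranges: [-2.94, 2.94], [-0.97, 2.17], [0.19, 2.56], [-1.23, 4.37], [0.02, 3.11], [-2.88, 2.88]. Speed limits (rad/s): [2.39, 2.39, 3.01, 3.14, 3.14, 3.14].

## Interface

Orientations are given as a unit quaternion [w, x, y, z].
In Python, from rig import readout, cams, workorder, spotter, ctrl gives the robot as it stands.
- The arm moves only by the tool step_arm, never from a script. Its argument "plan" is text: rows parted by semicolons, each of 5 numbers parted by spaces: the shift along the tool's x, y, z in cm, then the turn about the tool's z in degrees, then the opening in per cent of the stroke, from 0 (shut) to 100 (fully open). In form: x y z twist gripper; .... A call has 1 to 10 rows; each row is the pose to reach, as a shift and turn from the pose commanded when the call began, along the tool's axes at that moment; what a row does not reach only later rows make up. A row lasts 1/10 s, in which the tool goes at most 50 mm and 8.59 degrees, less where a joint would pass 70% of its speed; a pose out of reach is approached as far as the arm can. A call with a gripper value outside its range is refused whole. The fingers move at their own pace and stop on an object; "grip_force" is the grip in N (left out, the last holds). Time passes only in rows, so rows that repeat a pose let the fingers close. It gives the time, the measured TCP pose, the force and the opening at its end, in the units of the state.
- readout.sense(): the state, without advancing time (a new reading comes with each control period).
- cams.capture(name): name is "scene" or "side" or "wrist"; returns (picture, depth): 420x560x3 uint8, red, green, blue; 420x560 float32, mm along the optical axis (not along the pixel's ray), 0 where there is no reading.
- cams.camera_info(name): a dict with "vfov" (degrees; the focal length in pixels is half the picture's height over the tangent of half this angle, whatever the lens; pixels are square), "cx", "cy" (the principal point, pixels), "rvec" (rotation vector, rad) and "tvec" (3), from world to camera coordinates, as OpenCV has them. Camera axes: x right, y down, z forward; pixel columns grow to the right and rows downward; lengths in mm; the calibration is good to about 2 mm. A picture is of the moment at which its call begins: read the wrist's pose just before it. camera_info takes no time and is no camera call; for the wrist camera it gives the pose at the moment of the call.
- workorder.finish_job(): hands the job in, once; it reports no verdict.
Trained networks look in the newest picture that a camera, given by its name, has taken for a name from the list of things; names that differ only in an ending like _2 or _b are one class to them, and where a whole thing is asked for, a point or a joint stands for the part that bears it (a point fixed in the world has none). Each returns a list of dicts, best first, with "conf" (0 to 1); they miss things now and then, are a little off and sometimes report something else, mostly with a low value. They report only what shows in the picture. A call takes as long as a camera call. They do not tell look-alikes from the thing itself.
- spotter.regions_of(camera, target): "pixels" (420x560 bool, what is visible of it) and "extent" ([centre column, centre row, width, height] in pixels, round what is visible of it).
The state is a dict: "time_s": time; "joints": joint angles; "dq": joint speeds; "tau": joint torques, N m; "eef_pos": TCP position; "ee_rot": TCP orientation; "force": force on the tool from outside, world axes, zero at the start; "wrist_torque": the same for the moment, N m; "grip_width": opening from 0.0 (shut) to 1.0 (fully open).
Only numpy, scipy, OpenCV 4.12 (cv2) and the standard library are available. Lean on these libraries where they do the work, as an engineer would, in place of code of your own. Each camera call takes 0.05 s, during which the arm holds its last target. There are 200 camera calls.

## Working session

There is one attempt and no reset: what is moved stays moved. The work goes in short steps, Python scripts to look and compute and a tool call to move; the robot and the scene stay as the last step left them, time stands still between calls to the robot, and variables do not carry over. Pictures are saved under pics/ and viewed, about 8 in all and at most 12, crops included, and the job is handed in when it is done.

Besides the shell and the picture viewer there is one more tool, called after "Emit:" by a JSON object that holds its "name" and its "arguments". step_arm: Moves the arm, as the interface text tells. Its arguments: {"type":"object","properties":{"plan":{"type":"string"},"grip_force":{"type":"number"}},"required":["plan"]}

```bash
mkdir -p pics; cat > h.py <<'E'
import numpy as np, cv2
from rig import readout, cams, workorder, spotter, ctrl
def info(n):
    c=cams.camera_info(n); f=210/np.tan(np.radians(c["vfov"])/2)
    R=cv2.Rodrigues(np.array(c["rvec"],float))[0]; return f,c["cx"],c["cy"],R,np.array(c["tvec"],float).ravel()
def cloud(d,inf,mask=None):
    f,cx,cy,R,t=inf
    m=(d>0) if mask is None else (mask&(d>0))
    v,u=np.nonzero(m); z=d[v,u]
    P=np.c_[(u-cx)*z/f,(v-cy)*z/f,z]
    return (P-t)@R,u,v
def save(n,p): cv2.imwrite("pics/"+n,p[:,:,::-1])
E
python3 - <<'E'
from h import *
print({k:v for k,v in readout.sense().items()})
for n in ["scene","side"]:
    inf=info(n); p,d=cams.capture(n); save(n+"1.png",p); np.save(n+".npy",d)
    print(n,cams.camera_info(n))
    for t in ["keel_mid","decoy","hook_a"]:
        for r in spotter.regions_of(n,t):
            P,u,v=cloud(d,inf,r["pixels"])
            print(t,round(r["conf"],2),np.round(r["extent"]),len(P),np.round(np.percentile(P,[2,50,98],axis=0)).tolist() if len(P) else '')
E
```

```text
{'time_s': 0.0, 'joints': array([-1.43644658e+00,  3.13458113e-01,  1.49847222e+00,  3.67312513e-05,
        1.33097969e+00, -2.23392738e-01]), 'dq': array([4.69141640e-04, 1.27741243e-04, 3.71445680e-04, 5.92930509e-04,
       1.55732626e-03, 1.97599085e-05]), 'tau': array([-1.18179792e-03, -4.12266827e+01, -2.59743798e+01, -2.58453092e-04,
        4.19728385e-03, -2.29740425e-05]), 'eef_pos': array([ 183.79908839, -491.49451232,  230.71769481]), 'ee_rot': array([-6.57236023e-04,  9.84045711e-01,  1.77914598e-01,  4.71353234e-05]), 'force': array([-0.58827656,  0.47234582,  1.12564052]), 'wrist_torque': array([-0.00421077,  0.00789892,  0.06897131]), 'grip_width': 1.0010812311384982}
scene {'vfov': 46.202003606198026, 'cx': 283.51131169141064, 'cy': 218.09664244513266, 'rvec': array([ 1.89730183,  1.23582796, -0.604093  ]), 'tvec': array([-217.3975949 , -207.4643209 , 1874.31838137])}
keel_mid 0.86 [168. 214.  46.  28.] 994 [[228.0, -352.0, -1.0], [292.0, -285.0, 15.0], [341.0, -219.0, 78.0]]
keel_mid 0.64 [238. 245.  29.  30.] 401 [[440.0, -158.0, -1.0], [504.0, -139.0, 11.0], [540
[... 276 characters left out ...]
401589539299, 'cy': 211.68505792445146, 'rvec': array([ 2.23068254, -0.66088959,  0.2641595 ]), 'tvec': array([-462.78393732,  282.21618218, 1324.47611529])}
keel_mid 0.77 [289. 265.  23.  19.] 237 [[469.0, -154.0, -1.0], [499.0, -140.0, 16.0], [534.0, -118.0, 56.0]]
keel_mid 0.67 [242. 202.  75.  51.] 2478 [[398.0, 51.0, 3.0], [493.0, 112.0, 109.0], [616.0, 187.0, 156.0]]
keel_mid 0.58 [247. 357.  20.   6.] 113 [[171.0, -484.0, -0.0], [232.0, -338.0, 12.0], [248.0, -322.0, 290.0]]
keel_mid 0.5 [299. 296.  26.  13.] 202 [[438.0, -275.0, -1.0], [466.0, -255.0, 8.0], [493.0, -240.0, 37.0]]
decoy 0.56 [244. 201.  73.  51.] 2381 [[400.0, 54.0, 27.0], [491.0, 112.0, 110.0], [612.0, 184.0, 156.0]]
```

View pics/scene1.png

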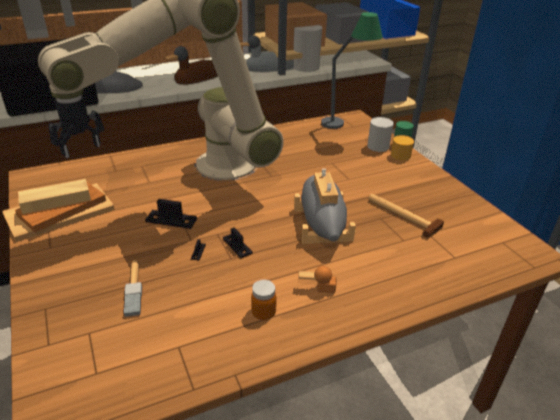

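View pics/side1.png

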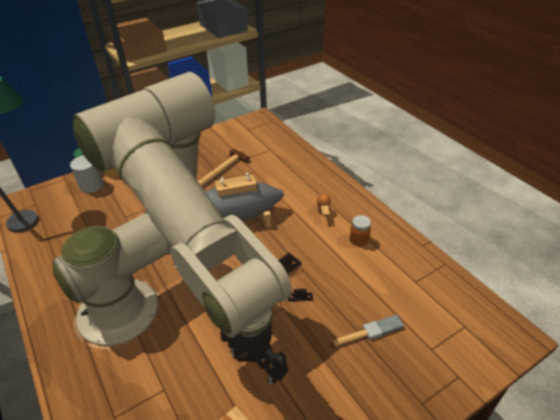

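```bash
python3 - <<'E'
from h import *
f,cx,cy,R,t=info("wrist"); s=readout.sense()
print(cams.camera_info("wrist")); print("cam pos",-R.T@t,"fwd",R[2],"tcp",s["eef_pos"])
from scipy.spatial.transform import Rotation as Ro
q=s["ee_rot"]; T=Ro.from_quat(np.r_[q[1:],q[0]]).as_matrix(); print(T.round(3)); print("cam in tool",T.T@(-R.T@t-s["eef_pos"]),T.T@R[2])
E
```

```text
{'vfov': 71.0486040864791, 'cx': 274.8951728364404, 'cy': 209.26234143831127, 'rvec': array([-2.36098534,  1.63717121,  0.25811449]), 'tvec': array([-525.21233033,  -40.45765332,  379.09121941])}
cam pos [ 257.38345295 -464.38977903  373.21690416] fwd [-0.28829365 -0.10809312 -0.95142138] tcp [ 183.86140397 -491.71353734  231.21867208]
[[ 0.937  0.35  -0.   ]
 [ 0.35  -0.937  0.   ]
 [ 0.    -0.    -1.   ]]
cam in tool [ 7.84423315e+01  1.31890971e-01 -1.41994227e+02] [-3.07940576e-01  4.49525247e-04  9.51405486e-01]
```

The scene picture shows three black keels: big (170,213), middle (238,243) and small (198,250). Their heights are 78, 56 and 38 mm, so the middle one at about (500,-138) is the one meant. The decoy with its bed is at (327,190), roughly along world x. The side picture agrees. Next I'll look from between them.

Emit:
{"name": "step_arm", "arguments": {"plan": "22 -15 -2 0 100;43.8 -29.8 -2 0 100;43.8 -29.8 -2 0 100;43.8 -29.8 -2 0 100;43.8 -29.8 -2 0 100;43.8 -29.8 -2 0 100;43.8 -29.8 -2 0 100;43.8 -29.8 -2 0 100;43.8 -29.8 -2 0 100;43.8 -29.8 -2 0 100"}}

```text
time_s: 1.4
eef_pos: [473.2, -81.9, 250.6]
ee_rot: [0.0, 0.984, 0.178, 0.0]
force: [0.4, -1.1, -0.3]
grip_width: 1.001
```

Emit:
{"name": "step_arm", "arguments": {"plan": "0 0 0 0 100;0 0 0 0 100;0 0 0 0 100;0 0 0 0 100"}}

```text
time_s: 1.8
eef_pos: [471.9, -85.0, 250.3]
ee_rot: [0.0, 0.984, 0.177, -0.0]
force: [0.1, 0.4, -0.4]
grip_width: 1.001
```

```bash
python3 - <<'E'
from h import *
s=readout.sense(); print(s["eef_pos"],s["ee_rot"],s["force"],s["joints"])
n="wrist"; inf=info(n); p,d=cams.capture(n); save("w1.png",p); np.save("w1.npy",d)
for t in ["keel_mid","decoy","hook_a"]:
    for r in spotter.regions_of(n,t):
        P,u,v=cloud(d,inf,r["pixels"])
        print(t,round(r["conf"],2),np.round(r["extent"]),len(P),np.round(np.percentile(P,[2,50,98],axis=0)).tolist() if len(P) else '')
P,u,v=cloud(d,inf); np.savez("w1c.npz",P=P,u=u,v=v)
E
```

```text
[471.86964063 -84.99446219 250.31750623] [ 3.68762194e-05  9.84225343e-01  1.76919393e-01 -2.76549633e-05] [ 0.09752658  0.43112117 -0.36782526] [-4.23168072e-01  1.97574498e-01  1.59648569e+00 -9.44490454e-05
  1.34753638e+00  7.91937999e-01]
keel_mid 0.94 [312. 180.  48.  83.] 2395 [[431.0, -157.0, 2.0], [488.0, -129.0, 10.0], [535.0, -108.0, 55.0]]
keel_mid 0.79 [346. 329.  61.  82.] 2538 [[261.0, -319.0, 4.0], [300.0, -255.0, 14.0], [339.0, -211.0, 76.0]]
keel_mid 0.74 [382. 222.  48.  43.] 1086 [[433.0, -273.0, -0.0], [467.0, -244.0, 7.0], [496.0, -223.0, 37.0]]
decoy 0.81 [ 95. 110. 190. 220.] 28883 [[369.0, 67.0, 31.0], [504.0, 117.0, 114.0], [581.0, 159.0, 154.0]]
hook_a 0.4 [ 6. 43. 12. 11.] 85 [[520.0, 135.0, 154.0], [522.0, 137.0, 158.0], [525.0, 143.0, 165.0]]
hook_a 0.39 [ 96. 112. 193. 219.] 29049 [[368.0, 66.0, 29.0], [504.0, 117.0, 114.0], [581.0, 159.0, 154.0]]
```

View pics/w1.png

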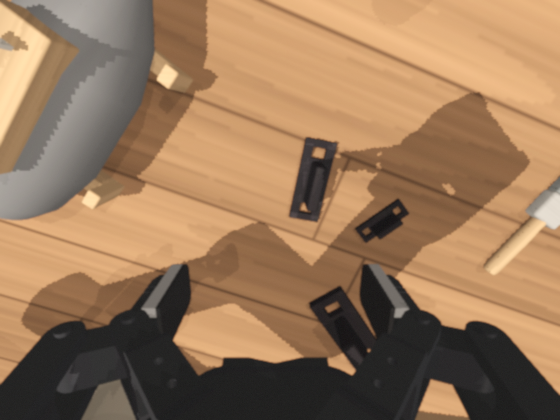

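The wrist picture shows the middle keel at (313,180), small keel at (382,222), big keel at (345,330) and the decoy bed cut off at the left. I'll compute the keel pose now.

```bash
python3 - <<'E'
from h import *
c=np.load("w1c.npz"); P=c["P"]
m=(P[:,0]>400)&(P[:,0]<570)&(P[:,1]>-215)&(P[:,1]<-70)
for lo,hi in [(50,62),(6,14)]:
    Q=P[m&(P[:,2]>lo)&(P[:,2]<hi)]
    Q=Q[(abs(Q-np.median(Q,0))<80).all(1)]
    print(len(Q),np.median(Q[:,2]),cv2.minAreaRect(Q[:,:2].astype(np.float32)))
Q=P[(P[:,0]>400)&(P[:,0]<570)&(P[:,1]>-100)&(P[:,1]<0)&(abs(P[:,2])<15)]; print("bench z",np.median(Q[:,2]))
E
```

```text
538 54.22469124187402 ((482.43804931640625, -133.22860717773438), (56.13660430908203, 14.204195976257324), 9.31523323059082)
1535 9.465740485627718 ((482.4254455566406, -133.22059631347656), (109.92684936523438, 41.20458984375), 9.662755012512207)
bench z -0.4967641441549623
```

Emit:
{"name": "step_arm", "arguments": {"plan": "10 -17.6 0 0 100;10 -17.6 0 0 100;10 -17.6 0 0 100;10 -17.6 0 0 100;10 -17.6 0 0 100;10 -17.6 0 0 100;10 -17.6 0 0 100;10 -17.6 0 0 100"}}

```text
time_s: 2.8
eef_pos: [504.4, 114.6, 250.4]
ee_rot: [0.0, 0.984, 0.177, 0.0]
force: [0.0, -0.4, 0.2]
grip_width: 1.006
```

```bash
python3 - <<'E'
from h import *
s=readout.sense(); print(s["eef_pos"],s["ee_rot"],s["dq"].round(3))
n="wrist"; inf=info(n); p,d=cams.capture(n); save("w2.png",p)
for t in ["hook_a"]:
    for r in spotter.regions_of(n,t):
        P,u,v=cloud(d,inf,r["pixels"])
        print(t,round(r["conf"],2),np.round(r["extent"]),len(P),np.round(np.percentile(P,[2,50,98],axis=0)).tolist() if len(P) else '')
P,u,v=cloud(d,inf); np.savez("w2c.npz",P=P,u=u,v=v)
m=(P[:,0]>400)&(P[:,0]<620)&(P[:,1]>40)&(P[:,1]<190)&(P[:,2]<200)
print(np.histogram(P[m][:,2],bins=range(100,196,3)))
for lo,hi in [(140,155),(158,185)]:
    Q=P[m&(P[:,2]>lo)&(P[:,2]<hi)]
    print(len(Q),np.median(Q[:,2]),cv2.minAreaRect(Q[:,:2].astype(np.float32)))
E
```

```text
[504.4471288  114.61973436 250.36036273] [7.89718535e-05 9.84229704e-01 1.76895119e-01 1.14486579e-05] [ 0.003 -0.    -0.     0.    -0.     0.003]
hook_a 0.78 [251. 185.  16.  20.] 218 [[520.0, 137.0, 166.0], [525.0, 142.0, 174.0], [529.0, 148.0, 179.0]]
hook_a 0.72 [190. 260.  16.  20.] 258 [[435.0, 162.0, 153.0], [444.0, 168.0, 165.0], [447.0, 175.0, 179.0]]
hook_a 0.18 [433. 250.  58.  72.] 2705 [[431.0, -153.0, 1.0], [487.0, -126.0, 10.0], [535.0, -107.0, 55.0]]
(array([ 652,  719,  832,  961, 1029, 1330, 1489, 1217,  398,   27,   22,
         20,   25,   25,   16,   32,   50, 6472, 1010,   21,   27,   67,
         75,   49,   56,  102,   59,    0,    0,    0,    0]), array([100, 103, 106, 109, 112, 115, 118, 121, 124, 127, 130, 133, 136,
       139, 142, 145, 148, 151, 154, 157, 160, 163, 166, 169, 172, 175,
       178, 181, 184, 187, 190, 193]))
7551 153.2407938118866 ((482.6772155761719, 155.3533477783203), (50.07642364501953, 130.2906951904297), 72.24273681640625)
450 171.49507358998824 ((484.00543212890625, 154.96197509765625), (12.126693725585938, 93.27334594726562), 72.21216583251953)
```

View pics/w2.png

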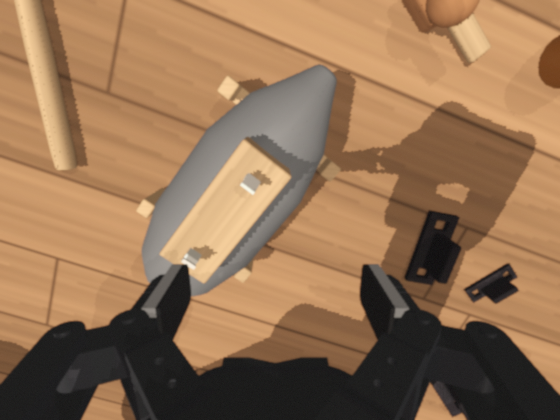

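The wrist picture shows the bed centred around (225,212), with the hooks at (251,185) and (190,262). The depth fit puts the bed centre at (482.7,155.4), yaw -17.8°, height about 153, and the hooks agree. Now I'll move above the keel.

Emit:
{"name": "step_arm", "arguments": {"plan": "-10.7 22.45 0 10.9 100;-10.7 22.45 0 10.9 100;-10.7 22.45 0 10.9 100;-10.7 22.45 0 10.9 100;-10.7 22.45 10 10.9 100;-10.7 22.45 15 10.9 100;-10.7 22.45 15 10.9 100;-10.7 22.45 15 10.9 100;-10.7 22.45 15 10.9 100;-10.7 22.45 15 10.9 100"}}

```text
time_s: 3.9
eef_pos: [483.9, -132.0, 102.6]
ee_rot: [0.001, 0.996, 0.084, 0.002]
force: [0.2, -0.5, -0.1]
grip_width: 1.0
```

```bash
cat > fit.py <<'E'
from h import *
from scipy.spatial.transform import Rotation as Ro
def tool():
    s=readout.sense(); q=s["ee_rot"]; T=Ro.from_quat(np.r_[q[1:],q[0]]).as_matrix(); return s["eef_pos"],T,s
def yaw(T): return np.degrees(np.arctan2(T[1,0],T[0,0]))
def move(tx,ty,yw):
    p,T,s=tool(); dl=T.T@np.array([tx-p[0],ty-p[1],0]); print("pos",p.round(1),"yaw",yaw(T).round(2),"shift cm",(dl/10).round(2),"twist",round(yaw(T)-yw,2),"grip",s["grip_width"],"F",s["force"].round(1))
E
python3 - <<'E'
from fit import *
move(482.4,-133.2,9.5)
n="wrist"; inf=info(n); p,d=cams.capture(n); save("w3.png",p)
P,u,v=cloud(d,inf)
m=(P[:,0]>400)&(P[:,0]<570)&(P[:,1]>-215)&(P[:,1]<-50)
for lo,hi in [(50,62),(6,14)]:
    Q=P[m&(P[:,2]>lo)&(P[:,2]<hi)]
    Q=Q[(abs(Q-np.median(Q,0))<80).all(1)]
    print(len(Q),np.median(Q[:,2]),cv2.minAreaRect(Q[:,:2].astype(np.float32)))
E
```

```text
pos [ 483.9 -132.   102.6] yaw 9.61 shift cm [-0.17  0.09 -0.  ] twist 0.11 grip 0.999690000542722 F [ 0.2 -0.5 -0.1]
1444 54.168761839820945 ((483.2595520019531, -133.20985412597656), (55.36174774169922, 13.930355072021484), 9.218313217163086)
4016 9.434942752999719 ((482.70281982421875, -133.36752319335938), (109.73395538330078, 41.08035659790039), 9.620613098144531)
```

Emit:
{"name": "step_arm", "arguments": {"plan": "-0.13 0.1 5 0 100;-0.13 0.1 8.6 0 100;-0.13 0.1 8.6 0 100;-0.13 0.1 8.6 0 100;-0.13 0.1 8.6 0 0;-0.13 0.1 8.6 0 0;-0.13 0.1 8.6 0 0;-0.13 0.1 8.6 0 0;-0.13 0.1 8.6 0 0;-0.13 0.1 8.6 0 0", "grip_force": 80}}

```text
time_s: 4.95
eef_pos: [481.9, -133.1, 14.7]
ee_rot: [0.0, 0.996, 0.084, 0.0]
force: [-2.1, -0.1, 5.0]
grip_width: 0.153
```

Emit:
{"name": "step_arm", "arguments": {"plan": "0 0 0 0 0;0 0 0 0 0;0 0 0 0 0"}}

```text
time_s: 5.25
eef_pos: [481.9, -133.1, 14.7]
ee_rot: [0.0, 0.996, 0.084, 0.0]
force: [-1.1, 0.2, 5.4]
grip_width: 0.151
```

Emit:
{"name": "step_arm", "arguments": {"plan": "0 0 -4 0 0;0 0 -9 0 0;0 0 -14 0 0;0 0 -19 0 0;0 0 -22 0 0;0 0 -22 0 0;0 0 -22 0 0"}}

```text
time_s: 5.95
eef_pos: [481.3, -132.8, 233.5]
ee_rot: [-0.0, 0.996, 0.084, -0.0]
force: [-0.1, -0.9, -3.0]
grip_width: 0.154
```

Emit:
{"name": "step_arm", "arguments": {"plan": "4.8 -28.4 0 27.4 0;4.8 -28.4 0 27.4 0;4.8 -28.4 0 27.4 0;4.8 -28.4 0 27.4 0;4.8 -28.4 0 27.4 0;4.8 -28.4 0 27.4 0;4.8 -28.4 0 27.4 0;4.8 -28.4 0 27.4 0;4.8 -28.4 0 27.4 0;4.8 -28.4 0 27.4 0"}}

```text
time_s: 6.95
eef_pos: [481.7, 153.8, 233.7]
ee_rot: [0.0, 0.988, -0.156, -0.001]
force: [-0.4, 0.4, -1.6]
grip_width: 0.156
```

```bash
python3 - <<'E'
from fit import *
move(482.7,155.35,-17.8)
pos,T,s=tool()
n="wrist"; inf=info(n); p,d=cams.capture(n); save("w4.png",p)
P,u,v=cloud(d,inf); np.savez("w4c.npz",P=P,u=u,v=v)
L=(P-pos)@T   # tool frame
z=pos[2]-14.7
for nm,(lo,hi) in dict(fin=(z+50,z+60),plate=(z+6,z+13)).items():
    m=(abs(L[:,0])<70)&(abs(L[:,1])<30)&(P[:,2]>lo)&(P[:,2]<hi)
    print(nm,m.sum(),np.median(P[m][:,2])-pos[2] if m.any() else '',np.percentile(L[m],[1,50,99],axis=0).round(1).tolist() if m.any() else '')
    if m.sum()>10: print(cv2.minAreaRect(L[m][:,:2].astype(np.float32)))
m=(P[:,0]>400)&(P[:,0]<570)&(P[:,1]>100)&(P[:,1]<210)
for lo,hi in [(149,157),(160,185)]:
    Q=P[m&(P[:,2]>lo)&(P[:,2]<hi)]
    print(len(Q),np.median(Q[:,2]),cv2.minAreaRect(Q[:,:2].astype(np.float32)))
E
```

```text
pos [481.7 153.8 233.7] yaw -17.91 shift cm [ 0.05 -0.18 -0.  ] twist -0.11 grip 0.15618060544784904 F [-0.4  0.4 -1.6]
fin 5033 39.442785112786595 [[-23.7, -24.6, -45.1], [6.9, 0.1, -39.4], [28.9, 25.1, -35.7]]
((4.798822402954102, -3.688037872314453), (50.290771484375, 50.925689697265625), 34.76459503173828)
plate 5423 -5.403977516786881 [[-48.8, -19.9, 3.9], [33.8, 0.5, 5.4], [56.0, 20.4, 7.7]]
((1.02886962890625, 0.20199012756347656), (110.85421752929688, 41.22044372558594), 0.04199734330177307)
2453 153.2319604757322 ((519.2449340820312, 143.86569213867188), (50.03243637084961, 53.22345733642578), 72.1192855834961)
17 166.1218287822887 ((528.3259887695312, 141.04971313476562), (11.329108238220215, 0.2796138525009155), 71.83612060546875)
```

View pics/w4.png

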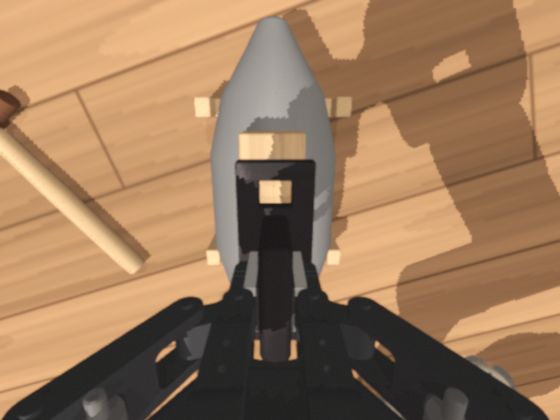

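The picture shows the held keel with its front slot at (275,192), lying straight over the bed. In the tool frame the keel centre is at (1.0,0.2) mm with yaw 0. I'll align it and go down to just above the hooks.

Emit:
{"name": "step_arm", "arguments": {"plan": "-0.06 -0.18 1 -0.1 0;-0.06 -0.18 2 -0.1 0;-0.06 -0.18 3 -0.1 0;-0.06 -0.18 3.6 -0.1 0;-0.06 -0.18 3.6 -0.1 0;-0.06 -0.18 3.6 -0.1 0;-0.06 -0.18 3.6 -0.1 0;-0.06 -0.18 3.6 -0.1 0"}}

```text
time_s: 7.8
eef_pos: [481.8, 157.0, 198.7]
ee_rot: [-0.0, 0.988, -0.154, 0.0]
force: [0.1, 0.7, -2.3]
grip_width: 0.156
```

```bash
python3 - <<'E'
from fit import *
move(481.7,155.75,-17.8)
E
```

```text
pos [481.8 157.  198.7] yaw -17.7 shift cm [ 0.03  0.12 -0.  ] twist 0.1 grip 0.1555766637879051 F [ 0.1  0.7 -2.3]
```

Emit:
{"name": "step_arm", "arguments": {"plan": "0.03 0.12 0 0.1 0;0.03 0.12 0 0.1 0;0.03 0.12 0.4 0.1 0;0.03 0.12 0.8 0.1 0;0.03 0.12 1.1 0.1 0;0.03 0.12 1.1 0.1 0;0.03 0.12 1.1 0.1 0;0.03 0.12 1.1 0.1 0"}}

```text
time_s: 8.6
eef_pos: [481.5, 155.7, 187.4]
ee_rot: [-0.0, 0.988, -0.155, 0.0]
force: [0.2, -0.5, -1.5]
grip_width: 0.152
```

```bash
python3 - <<'E'
from fit import *
move(481.7,155.75,-17.8)
p,d=cams.capture("side"); save("s2.png",cv2.resize(p[150:250,190:310],None,fx=5,fy=5,interpolation=cv2.INTER_CUBIC))
E
```

```text
pos [481.5 155.7 187.4] yaw -17.8 shift cm [ 0.01 -0.    0.  ] twist -0.0 grip 0.15231190751362675 F [ 0.2 -0.5 -1.5]
```

View pics/s2.png

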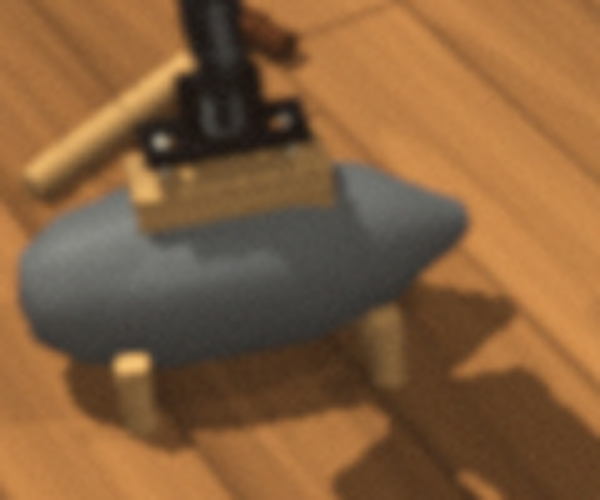

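The picture shows both white hook tips inside the slots, at (160,142) and (286,120) in the crop. I'll press slowly in short calls.

Emit:
{"name": "step_arm", "arguments": {"plan": "0.01 0 0.1 0 0;0.01 0 0.2 0 0;0.01 0 0.3 0 0;0.01 0 0.4 0 0;0.01 0 0.4 0 0"}}

```text
time_s: 9.15
eef_pos: [481.7, 155.8, 183.5]
ee_rot: [-0.0, 0.988, -0.155, 0.0]
force: [-0.5, 0.5, 2.9]
grip_width: 0.151
```

Emit:
{"name": "step_arm", "arguments": {"plan": "0 0 0.1 0 0;0 0 0.2 0 0;0 0 0.3 0 0;0 0 0.3 0 0"}}

```text
time_s: 9.55
eef_pos: [481.5, 155.8, 180.1]
ee_rot: [-0.0, 0.988, -0.155, -0.0]
force: [2.4, 0.4, 0.8]
grip_width: 0.155
```

Emit:
{"name": "step_arm", "arguments": {"plan": "0 0 0.1 0 0;0 0 0.2 0 0;0 0 0.3 0 0;0 0 0.3 0 0"}}

```text
time_s: 9.95
eef_pos: [481.5, 155.7, 176.9]
ee_rot: [0.0, 0.988, -0.155, -0.0]
force: [1.1, -0.2, -2.9]
grip_width: 0.151
```

Emit:
{"name": "step_arm", "arguments": {"plan": "0 0 0.1 0 0;0 0 0.2 0 0;0 0 0.3 0 0;0 0 0.4 0 0;0 0 0.4 0 0"}}

```text
time_s: 10.45
eef_pos: [481.5, 155.7, 173.0]
ee_rot: [0.0, 0.988, -0.155, -0.0]
force: [1.3, 0.5, -1.3]
grip_width: 0.154
```

Emit:
{"name": "step_arm", "arguments": {"plan": "0 0 0.1 0 0;0 0 0.2 0 0;0 0 0.2 0 0"}}

```text
time_s: 10.75
eef_pos: [481.5, 155.7, 171.0]
ee_rot: [0.0, 0.988, -0.155, -0.0]
force: [1.6, -0.1, -2.5]
grip_width: 0.151
```

```bash
python3 - <<'E'
from fit import *
move(481.7,155.75,-17.8)
p,d=cams.capture("side"); save("s3.png",cv2.resize(p[150:250,190:310],None,fx=5,fy=5,interpolation=cv2.INTER_CUBIC))
E
```

```text
pos [481.5 155.7 171. ] yaw -17.8 shift cm [ 0.02 -0.01 -0.  ] twist 0.0 grip 0.15081753330711664 F [ 1.6 -0.1 -2.5]
```

View pics/s3.png

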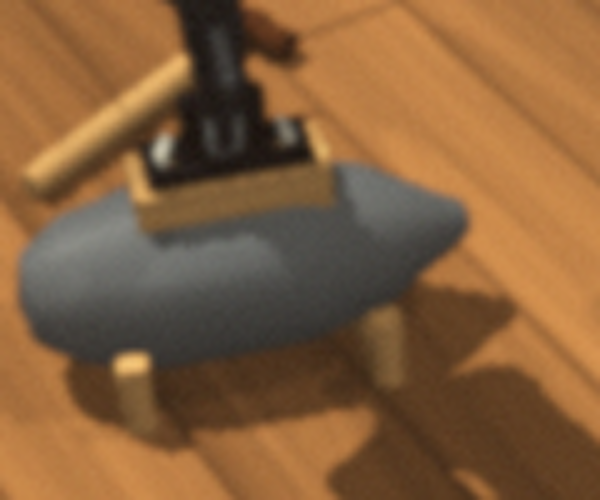

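The picture shows the plate nearly on the bed, with the hooks standing up through both slots at (165,150) and (288,128). I'll go on in small steps until the force rises.

Emit:
{"name": "step_arm", "arguments": {"plan": "0 0 0.1 0 0;0 0 0.15 0 0;0 0 0.15 0 0"}}

```text
time_s: 11.1
eef_pos: [481.2, 155.7, 169.4]
ee_rot: [0.0, 0.988, -0.155, -0.001]
force: [0.9, 0.5, -1.6]
grip_width: 0.153
```

Emit:
{"name": "step_arm", "arguments": {"plan": "0 0 0.05 0 0;0 0 0.1 0 0;0 0 0.1 0 0"}}

```text
time_s: 11.4
eef_pos: [481.6, 155.7, 168.7]
ee_rot: [0.0, 0.988, -0.155, -0.0]
force: [-0.2, -0.5, -2.2]
grip_width: 0.155
```

Emit:
{"name": "step_arm", "arguments": {"plan": "0 0 0.05 0 0;0 0 0.05 0 0"}}

```text
time_s: 11.6
eef_pos: [481.7, 155.7, 168.6]
ee_rot: [-0.0, 0.988, -0.155, 0.0]
force: [-1.1, -0.4, 0.6]
grip_width: 0.156
```

Emit:
{"name": "step_arm", "arguments": {"plan": "0 0 0.05 0 0;0 0 0.05 0 0"}}

```text
time_s: 11.8
eef_pos: [481.8, 155.7, 168.5]
ee_rot: [-0.0, 0.988, -0.155, 0.0]
force: [-2.2, -0.6, 5.7]
grip_width: 0.15
```

Emit:
{"name": "step_arm", "arguments": {"plan": "0 0 0.05 0 0;0 0 0.05 0 0"}}

```text
time_s: 12.0
eef_pos: [481.8, 155.7, 168.5]
ee_rot: [-0.0, 0.988, -0.155, 0.001]
force: [-4.3, -0.9, 10.4]
grip_width: 0.157
```

Contact is stiff at TCP 168.5, so the underside is at about 153.8. That matches the camera's bed height. Now I'll ease off and release.

Emit:
{"name": "step_arm", "arguments": {"plan": "0 0 -0.1 0 0;0 0 -0.1 0 30;0 0 -0.1 0 60;0 0 -0.1 0 60;0 0 -0.1 0 60;0 0 -0.1 0 60"}}

```text
time_s: 12.6
eef_pos: [481.6, 155.7, 168.2]
ee_rot: [0.0, 0.988, -0.155, -0.0]
force: [-0.1, -0.8, -0.0]
grip_width: 0.602
```

Emit:
{"name": "step_arm", "arguments": {"plan": "0 0 -2 0 60;0 0 -5 0 60;0 0 -8 0 60;0 0 -8 0 60;0 0 -8 0 60;0 0 -8 0 60"}}

```text
time_s: 13.2
eef_pos: [481.2, 155.7, 247.2]
ee_rot: [0.0, 0.988, -0.155, -0.001]
force: [-0.5, -0.9, 0.1]
grip_width: 0.6
```

```bash
python3 - <<'E'
from fit import *
move(481.7,155.75,-17.8)
n="wrist"; inf=info(n); p,d=cams.capture(n); save("w5.png",p)
P,u,v=cloud(d,inf)
m=(P[:,0]>400)&(P[:,0]<570)&(P[:,1]>90)&(P[:,1]<220)
dk=p.max(2)[v,u]<70
for lo,hi in [(205,212),(160,167),(150,156),(169,185)]:
    Q=P[m&(P[:,2]>lo)&(P[:,2]<hi)]
    if len(Q)>10: print(lo,len(Q),np.median(Q[:,2]),cv2.minAreaRect(Q[:,:2].astype(np.float32)))
print("barb check side"); p,d=cams.capture("side"); save("s4.png",cv2.resize(p[150:250,190:310],None,fx=5,fy=5,interpolation=cv2.INTER_CUBIC))
E
```

```text
pos [481.2 155.7 247.2] yaw -17.8 shift cm [ 0.05 -0.02 -0.  ] twist -0.0 grip 0.6003674578170052 F [-0.5 -0.9  0.1]
205 1567 207.95434297000244 ((483.03814697265625, 155.31497192382812), (13.7711181640625, 55.743045806884766), 72.7964859008789)
160 4241 163.2464262071634 ((482.4752197265625, 155.3125), (41.108558654785156, 110.087158203125), 72.15849304199219)
150 2282 153.12908697383642 ((483.1706848144531, 155.41522216796875), (50.1153678894043, 129.4640655517578), 72.16402435302734)
169 289 176.48361852361262 ((517.0587768554688, 144.34996032714844), (13.665139198303223, 21.41036605834961), 72.69910430908203)
barb check side
```

View pics/w5.png

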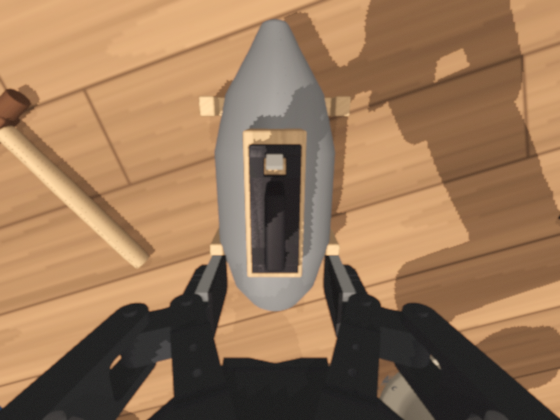

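The picture shows the keel flat within the bed, with the front hook through its slot at (274,162). The plate top is 10.1 mm above the bed. The rear hook is hidden by the fin, so I'll shift sideways for one check of both hooks.

Emit:
{"name": "step_arm", "arguments": {"plan": "0 -4 -4 0 60;-5 -12 -4 0 60;-10 -12 -4 0 60;-10 -12 -4 0 60;-10 -12 -4 0 60;-10 -12 -4 0 60"}}

```text
time_s: 13.9
eef_pos: [422.8, 300.7, 287.8]
ee_rot: [0.0, 0.988, -0.154, -0.0]
force: [-0.1, 0.2, 0.8]
grip_width: 0.6
```

```bash
python3 - <<'E'
from fit import *
move(481.7,155.75,-17.8)
n="wrist"; inf=info(n); p,d=cams.capture(n)
P,u,v=cloud(d,inf)
c,s_=np.cos(np.radians(-17.83)),np.sin(np.radians(-17.83))
D=P[:,:2]-[482.6,155.4]; X=D[:,0]*c+D[:,1]*s_; Y=-D[:,0]*s_+D[:,1]*c
for sg in (1,-1):
    m=(abs(X*sg-42)<14)&(abs(Y)<11)&(P[:,2]>165.5)&(P[:,2]<185)
    for lo in (165.5,169,172,175,177):
        k=m&(P[:,2]>=lo)&(P[:,2]<lo+3)
        if k.any(): print(sg,lo,k.sum(),np.percentile(X[k],[2,98]).round(1),np.percentile(Y[k],[2,98]).round(1))
m=(abs(X)<55)&(abs(Y)<20.5)&(abs(P[:,2]-163)<4)
A=np.c_[X[m],Y[m],np.ones(m.sum())]; print("plate tilt",np.linalg.lstsq(A,P[m][:,2],rcond=None)[0],m.sum())
k=(abs(X)<75)&(abs(Y)<45)&(P[:,2]>100); a,b=u[k],v[k]
save("w6.png",cv2.resize(p[max(b.min()-5,0):b.max()+5,max(a.min()-5,0):a.max()+5],None,fx=4,fy=4,interpolation=cv2.INTER_CUBIC)[:600,:800])
E
```

```text
pos [422.8 300.7 287.8] yaw -17.73 shift cm [10.03 12.02  0.  ] twist 0.07 grip 0.6003395337156571 F [-0.1  0.2  0.8]
1 165.5 57 [40.9 48.1] [-5.1  6.6]
1 169 24 [42.8 46.4] [-5.4  6.4]
1 172 21 [41.7 45. ] [-4.7  6.4]
1 175 54 [39.7 43.6] [-5.4  6.8]
1 177 79 [39.5 42.3] [-5.5  6.8]
-1 165.5 29 [-47.6 -41.2] [-4.6  6.7]
-1 169 29 [-46.4 -42. ] [-5.8  6.7]
-1 172 29 [-44.9 -41. ] [-4.7  7. ]
-1 175 47 [-43.4 -39.1] [-4.6  6.4]
-1 177 67 [-42.4 -39.1] [-5.4  6.6]
plate tilt [ 4.62375297e-04 -5.43186005e-03  1.63278486e+02] 3789
```

View pics/w6.png

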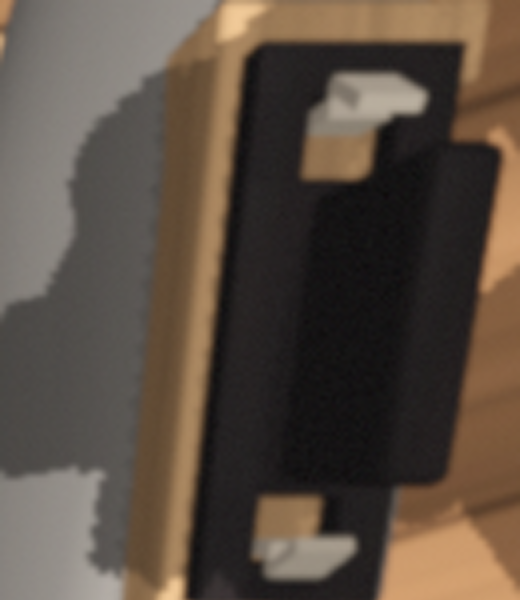

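The picture shows both hooks, at (375,95) and (305,560), upright with their barbs out over the plate. Measured, the barbs reach ±48 mm with a plate tilt of 0.005, so both hooks are straight and clicked. I'm handing it in.

```bash
python3 -c "
from h import *
print(workorder.finish_job(), readout.sense()['time_s'])"
```

```text
the job is handed in; nothing more can be done
the job is handed in; nothing more can be done
```

The middle-sized keel is fitted on the decoy and the job is handed in, at about 14 s on the robot's clock. I gripped it by the fin, set its slots over both hooks and pressed it down in small steps. Then I let go and backed the arm off.

**Press:** the force rose stiffly when the tool tip was 168.5 mm above the bench. That puts the keel's underside at about 153.8 mm, which agrees with the bed height of about 153 mm the camera measured. The highest wrist reading was about 12 N net. I read the force only at the end of each call, so short peaks between readings may have been missed.

**Last checks after release:**
- **Seating:** the plate top is 10.1 mm above the bed, so the 10 mm plate is home. It is about 0.7 mm off the bed's centre and tilted 0.005 rad.
- **Hooks:** both stand straight, with their barbs reaching ±48 mm over the plate.
- **Robot:** the gripper is well clear of everything.

None of these checks failed or disagreed. I did not measure the bystanders again at the end, but the arm's path kept clear of them.

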